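Slide the locked tile carriage home and start the calibration

ROBOT

A 6-joint arm with a two-finger parallel gripper is mounted at the origin on the work surface. World frame = base frame: x ahead of the robot, y to its left, z up, the work surface at z = 0. Lengths are in m, angles in rad, forces in N, time in s.
With the tool pointing down it reaches from about 0.375 to 0.9 m from the base axis. Payload 3.1 kg.
Tool frame: the origin (TCP) lies midway between the tips of the shut fingers; the grasp point (between the pads) lies 19 mm behind it; z points along the fingers, y is the line along which they close (so a half turn about z gives the same grasp; the last joint's range is limited). The gripper opens to 85 mm and grips with 20 to 120 N. Pads are 22 mm wide; open, the fingers measure 114 mm over their backs; the gripper's body (76 mm by 85 mm) begins 54 mm behind the grasp point. The pads swing forward as they close: fully open they stand 13 mm farther back than shut.
Start: joints at [-1.393, 0.527, 1.433, -0, 1.181, -0.178], TCP at [0.218, -0.586, 0.231] pointing down, gripper open.
Joint ranges: [-3.08, 3.08], [-0.75, 2.2], [0.22, 2.44], [-1.43, 4.57], [0, 2.65], [-2.85, 2.85]. Speed limits (rad/s): [2.79, 2.79, 3.14, 3.14, 3.14, 3.14].

INTERFACE

Orientations are given as a unit quaternion [x, y, z, w].
In Python, from station import manip gives the robot as it stands.
- The arm moves only by the tool drive_tool, never from a script. Its argument "motion" is a list that holds one entry, the list of rows, each a list of 5 numbers: the finger opening in mm, from 0 to 85.4, then the shift along the tool's x, y, z in units of 30 mm (1.0 is 30 mm), then the turn about the tool's z in units of 8 degrees (1.0 is 8 degrees). In form: [[[fingers, x, y, z, yaw], ...]]. A call has 1 to 10 rows; each row is the pose to reach, as a shift and turn from the pose commanded when the call began, along the tool's axes at that moment; what a row does not reach only later rows make up. A row lasts 1/10 s, in which the tool goes at most 50 mm and 8.59 degrees, less where a joint would pass 70% of its speed; a pose out of reach is approached as far as the arm can. A call with a gripper value outside its range is refused whole. The fingers move at their own pace and stop on an object; "squeeze" is the grip in N (left out, the last holds). Time passes only in rows, so rows that repeat a pose let the fingers close. It gives the time, the measured TCP pose, the force, the opening and the grip force at its end, in the units of the state.
- manip.sense(): the state, without advancing time (a new reading comes with each control period).
- manip.snapshot(name): name is "scene" or "top" or "wrist"; returns the picture (420x560x3 uint8, red, green, blue); there is no depth.
- manip.camera_model(name): a dict with "fov_y" (degrees; the focal length in pixels is half the picture's height over the tangent of half this angle, whatever the lens; pixels are square), "cx", "cy" (the principal point, pixels), "origin" and "orientation" of the camera in the world. Camera axes: x right, y up, looking along -z (the intrinsics and any distortion apply to the point x, -y, -z); pixel columns grow to the right and rows downward; lengths in m; the calibration is good to about 2 mm. A picture is of the moment at which its call begins: read the wrist's pose just before it. camera_model takes no time and is no camera call; for the wrist camera it gives the pose at the moment of the call.
- manip.sign_off(): hands the job in; it is judged then, once.
The state is a dict: "t": time; "q": joint angles; "qd": joint speeds; "tau": joint torques, N m; "tcp_pos": TCP position; "tool_rot": TCP orientation; "force": force on the tool from outside, world axes, zero at the start; "ft_torque": the same for the moment, N m; "finger_gap": opening from 0.0 (shut) to 1.0 (fully open); "gripper_force": force on a finger pad.
Only numpy, scipy, OpenCV 4.12 (cv2) and the standard library are available. Lean on these libraries where they do the work, as an engineer would, in place of code of your own. Each camera call takes 0.05 s, during which the arm holds its last target. There are 200 camera calls.

TASK

Calibrate the roast colour meter: with a fingertip, hold down the round lock button on the carriage and, keeping it down, slide the carriage along its rail under the bridge until it is fully home against the end stop, then let the button spring up so the carriage is locked there. Only then press the small round key on top of the bridge and let it come back up. Only press and push: pick nothing up, do not touch the white tile on the carriage, and leave everything else on the bench where it is.

Things in the scene. Friction and masses are not known exactly. Their poses are not given: they have to be found in the camera images.
- meter: Roast colour meter fixed to the bench: grey bed 345 x 120 x 10 mm with two steel rails and at one end a white bridge, top at 115 mm. Origin on the bench, on the rail's centre line; +x along the rail, the way the carriage must slide; z up. In its frame the bed spans x -110 to 235 mm, the bridge x 124 to 214 (opening 62 high), the end stop's face is at x 205.
- carriage (a joint): Carriage's place on the rail: near 0 at the start, 0.112 m at the end stop. Aluminium plate 180 x 80 mm, deck at 42 mm; 1.5 N friction. Teeth about every 16 mm lock it with 3 mm of play; it slides only with the lock button down more than 4 mm; let up on the way it locks again. At the stop the lock drops in only within 2.5 mm of the end.
- lock_top (a point): Centre of the top of the lock button: a round black button 34 mm in diameter on the carriage's rear end, 56 mm above the bench when up. It travels with the carriage, in the meter's frame from x -56 mm to x 56 mm (y 0), and moves down with the button.
- lock (a joint): How far the lock button is pressed: 0 up, 0.009 m fully down. Spring: 2 N at the top, 6 N fully down. It releases the carriage at 4 mm and springs back when let go.
- fence_top (a point): Middle of the top edge of the push fence: an aluminium wall across the carriage ahead of the lock button (70 wide, 14 thick, top at 66 mm, rear face 22 mm ahead of the button's centre). A fingertip on the button moving along the meter's +x drags the button or meets this wall and takes the carriage along.
- tile_top (a point): Centre of the top of the white ceramic calibration tile, a disc 52 mm in diameter fixed in the carriage's front half, 113 mm ahead of the lock button, its top 49 mm above the bench. Not to be touched by the robot.
- key_top (a point): Centre of the top of the start key: a round black key 24 mm in diameter in a grey collar on top of the bridge, 136 mm above the bench when up; in the meter's frame at x 169, y 25 mm.
- key (a joint): How far the start key is pressed: 0 up, 0.005 m fully down; a press counts beyond 3 mm. Spring: about 1 N at the top, 4 N fully down; it comes back up by itself.
- tin: Closed steel tin, 60 diameter x 85 mm, loose, beside the meter. Origin under its centre. Leave alone.
- bowl: White cupping bowl, 86 diameter x 60 mm, loose, behind the rail's rear end. Origin under its centre. Leave alone.
- brush: Brush, 160 mm long, lying loose beside the meter. Leave alone.
- spoon: Cupping spoon, 150 mm long, lying loose beside the meter. Leave alone.
- mug: White mug, 80 diameter x 90 mm, loose, left part of the bench. Origin under its centre. Leave alone.
- jar: Amber glass jar with steel lid, 74 diameter x 110 mm, loose, left part of the bench. Origin under its centre. Leave alone.
- pitcher: Open steel cup, 84 diameter x 100 mm, loose, right part of the bench. Origin under its centre. Leave alone.

How it is judged:
By the outcome, as a careful person would: the job done as asked, in the order asked, and still so for the second after the job is handed in, with the robot touching nothing.
It also fails if it takes over 45 s, if anything falls off the work surface, if the arm or the gripper's body presses on something with over 40 N, if the wrist force passes 120 N, or if a joint passes its speed limit or range.

## Working session

There is one attempt and no reset: what is moved stays moved. The work goes in short steps, Python scripts to look and compute and a tool call to move; the robot and the scene stay as the last step left them, time stands still between calls to the robot, and variables do not carry over. Pictures are saved under pics/ and viewed, at most 10 in all, crops included, and the job is handed in when it is done.

Besides the shell and the picture viewer there is one more tool, called as name(argument=value, ...) on one line, values as JSON. drive_tool: Moves the arm, as the interface text tells. Its arguments: {"type":"object","properties":{"motion":{"type":"array","items":{"type":"array","items":{"type":"array","items":{"type":"number"}}}},"squeeze":{"type":"number"}},"required":["motion"]}

```bash
mkdir -p pics; python3 - <<'E'
from station import manip
import cv2,numpy as np
a=[manip.snapshot(n) for n in("scene","top")]
for n,i in zip(("scene","top"),a): cv2.imwrite(f"pics/{n}0.png",i[:,:,::-1]); print(manip.camera_model(n))
s=manip.sense();print(s)
E
```

```text
{'fov_y': 49.1859450037871, 'cx': 272.73711115017784, 'cy': 209.47532049410003, 'origin': array([1.15409562, 0.37186926, 1.12239913]), 'orientation': array([0.14953245, 0.2656549 , 0.84224005, 0.4446338 ])}
{'fov_y': 46.997511545775254, 'cx': 261.8854046158401, 'cy': 213.12172379548437, 'origin': array([ 0.38302837, -0.02292594,  1.4643828 ]), 'orientation': array([ 0.04672524, -0.05043441, -0.70187264,  0.70897667])}
{'t': 0.1, 'q': array([-1.39349858e+00,  5.28380544e-01,  1.43378723e+00, -1.36216204e-05,
        1.18141105e+00, -1.78484768e-01]), 'qd': array([-0.0001779 , -0.00147648, -0.0019793 ,  0.00015756, -0.00235864,
        0.00050806]), 'tau': array([-1.57557283e-04, -4.43304849e+01, -1.78586143e+01, -2.51370057e-04,
        3.87762513e-03,  2.56483884e-05]), 'tcp_pos': array([ 0.21761828, -0.58519257,  0.23042282]), 'tool_rot': array([ 9.84218088e-01,  1.76956970e-01, -5.70899433e-06, -9.93088646e-04]), 'force': array([ 0.07448708, -0.00351265, -0.81295719]), 'ft_torque': array([ 0.0265022 , -0.03349261,  0.01872308]), 'gripper_force': 0.0, 'finger_gap': 1.0000445292028595}
```

View pics/top0.png

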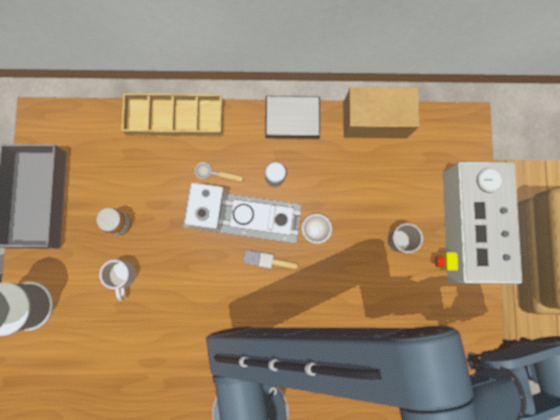

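View pics/scene0.png

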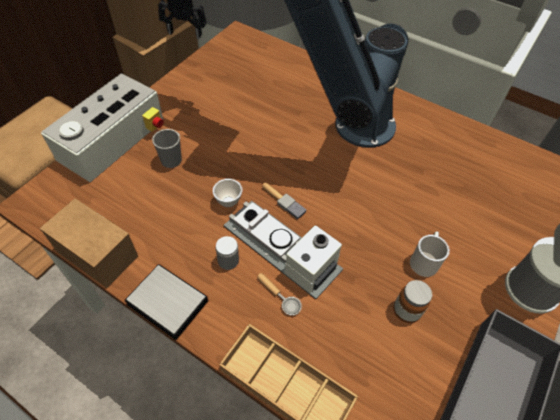

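The top view shows the button at about (281,219), the tile at (243,214), and the bridge with its key at about (202,213), on the robot's side. The scene view shows the button at (251,215) and the key at (320,240). I'll crop both to get exact pixels.

```bash
cat > h.py <<'E'
import numpy as np,cv2
from scipy.spatial.transform import Rotation as R
from station import manip
def ray(c,u,v):
    f=210/np.tan(np.radians(c['fov_y']/2))
    d=R.from_quat(c['orientation']).apply([(u-c['cx'])/f,-(v-c['cy'])/f,-1]); return np.array(c['origin']),d
def onz(c,u,v,z):
    o,d=ray(c,u,v); return o+d*(z-o[2])/d[2]
def pix(c,p):
    f=210/np.tan(np.radians(c['fov_y']/2)); q=R.from_quat(c['orientation']).inv().apply(np.array(p)-c['origin'])
    return c['cx']+f*q[0]/-q[2], c['cy']-f*q[1]/-q[2]
def dark(img,box,th=75):
    x0,y0,x1,y1=box; g=img[y0:y1,x0:x1].max(2)
    n,l,s,ce=cv2.connectedComponentsWithStats((g<th).astype(np.uint8))
    return [(s[i].tolist(),(ce[i]+[x0,y0]).round(2).tolist()) for i in range(1,n) if s[i,4]>15]
E
python3 - <<'E'
from h import *
T=cv2.imread('pics/top0.png');S=cv2.imread('pics/scene0.png')
a=cv2.resize(T[170:250,175:335],None,fx=5,fy=5,interpolation=2);b=cv2.resize(S[190:300,215:375],None,fx=5,fy=5,interpolation=2)
cv2.imwrite('pics/c.png',np.vstack([cv2.resize(a,(600,300)),cv2.resize(b,(436,300))[:, :436] if 0 else cv2.copyMakeBorder(cv2.resize(b,(436,300)),0,0,0,164,0)]))
ct,cs=manip.camera_model('top'),manip.camera_model('scene')
for z,bx in((.056,(268,205,295,235)),(.136,(188,185,222,228))):
  for s,c in dark(T,bx): print('top',s,c,onz(ct,*c,z))
for z,bx in((.056,(238,200,266,228)),(.136,(300,225,335,255))):
  for s,c in dark(S,bx): print('scene',s,c,onz(cs,*c,z))
E
```

```text
scene [7, 10, 12, 11, 94] [250.11, 214.73] [ 0.56629158 -0.08252054  0.056     ]
scene [16, 10, 10, 9, 65] [320.69, 238.97] [0.56955751 0.14187892 0.136     ]
```

View pics/c.png

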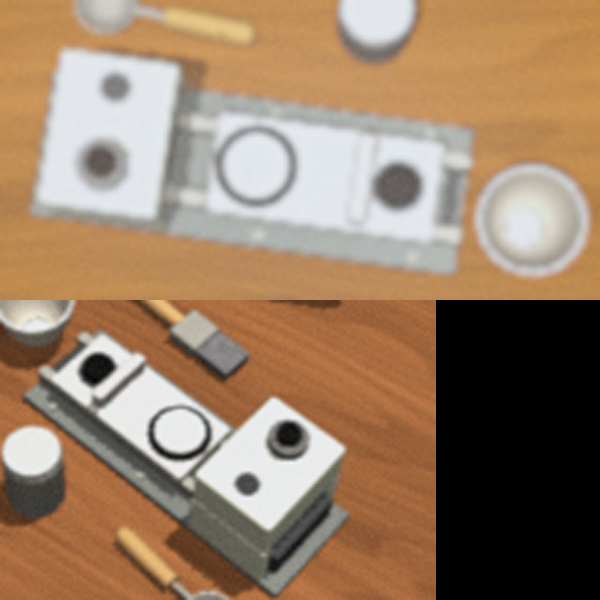

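The crops show the lock button at top-view (281,219.6), the collared key at (202,212.7) and the fence just left of the button. I'll fuse the two views with the known meter geometry.

```bash
python3 - <<'E'
from h import *
T=cv2.imread('pics/top0.png')
ct,cs=manip.camera_model('top'),manip.camera_model('scene')
P={}
for n,z,bx in(('b',.056,(270,208,293,232)),('k',.136,(192,203,213,224))):
  for s,c in dark(T,bx,125): print('top',s,c,onz(ct,*c,z)); P[n]=onz(ct,*c,z)
B=np.array([0.5663,-.0825]);K=np.array([.5696,.1419])
for b,k in((B,K),(P['b'][:2],P['k'][:2]),((B+P['b'][:2])/2,(K+P['k'][:2])/2)):
  d=k-b; print(np.linalg.norm(d)*1000,'(226.4)','yaw',np.degrees(np.arctan2(d[1],d[0])-np.arctan2(25,225)),b,k)
s=manip.sense(); print(R.from_quat(s['tool_rot']).as_matrix().round(3))
E
```

```text
top [5, 6, 12, 11, 98] [280.66, 219.13] [ 0.56071656 -0.08474111  0.056     ]
top [6, 6, 8, 8, 47] [201.45, 212.77] [0.56612055 0.13867838 0.136     ]
224.42426339413478 (226.4) yaw 82.81728399334969 [ 0.5663 -0.0825] [0.5696 0.1419]
223.48483600054817 (226.4) yaw 82.27422923552777 [ 0.56071656 -0.08474111] [0.56612055 0.13867838]
223.9520348642834 (226.4) yaw 82.54632610982918 [ 0.56350828 -0.08362056] [0.56786028 0.14028919]
[[ 0.937  0.348 -0.   ]
 [ 0.348 -0.937  0.002]
 [ 0.    -0.002 -1.   ]]
```

drive_tool(motion=[[[0,0.3,-0.2,0,-0.3],[0,1.1,-0.8,0,-1.1],[0,2.2,-1.5,0,-2.1],[0,3.4,-2.4,0,-3.1],[0,4.6,-3.2,0,-4.1],[0,5.8,-4.1,0,-5.1],[0,7,-4.9,0,-6.1],[0,8.2,-5.75,0,-7.1],[0,9.2,-6.5,0,-7.6],[0,10,-7,0,-7.76]]], squeeze=20)

```text
t: 1.1
tcp_pos: [0.4263, -0.281, 0.2312]
tool_rot: [0.75, 0.661, 0.0, -0.001]
force: [-0.5, -0.3, 0.0]
finger_gap: 0.003
gripper_force: 0.0
```

```bash
cat >> h.py <<'E'
def to(p,rail=None):
    s=manip.sense();M=R.from_quat(s['tool_rot']).as_matrix()
    d=M.T@(np.array(p)-s['tcp_pos']); print('tcp',s['tcp_pos'].round(4),'t',round(s['t'],2),'F',s['force'].round(1),'q',s['q'].round(2),'xyaw',np.degrees(np.arctan2(M[1,0],M[0,0])).round(2),'move units',(d/.03).round(2))
E
python3 -c "
from h import *
to([.563,-.083,.23])"
```

```text
tcp [ 0.4263 -0.281   0.2312] t 1.1 F [-0.5 -0.3  0. ] q [-0.8   0.37  1.72  0.    1.05 -0.68] xyaw 82.76 move units [7.12 3.69 0.05]
```

drive_tool(motion=[[[0,1,0.5,0,0],[0,2.2,1.1,0,0],[0,3.4,1.8,0,0],[0,4.6,2.4,0,0],[0,5.6,2.9,0,0],[0,6.4,3.3,0,0],[0,6.9,3.6,0,0],[0,7.1,3.7,0,0],[0,7.1,3.7,0,0],[0,7.1,3.7,0,0]]])

```text
t: 2.1
tcp_pos: [0.5631, -0.0881, 0.2312]
tool_rot: [0.752, 0.659, -0.0, -0.0]
force: [-0.2, 0.3, 0.0]
finger_gap: 0.0
gripper_force: 0.0
```

```bash
python3 -c "
from h import *
to([.563,-.083,.23])
c=manip.camera_model('wrist');print(c)
i=manip.snapshot('wrist')[:,:,::-1];cv2.imwrite('pics/w1.png',i)
print('pred button',pix(c,[.5635,-.0836,.056]),'key',pix(c,[.568,.140,.136]))"
```

```text
tcp [ 0.5631 -0.0881  0.2312] t 2.1 F [-0.2  0.3  0. ] q [-0.35  0.45  1.57 -0.    1.12 -0.22] xyaw 82.49 move units [ 0.17 -0.02  0.04]
{'fov_y': 59.59335556056353, 'cx': 277.06567041209274, 'cy': 212.84897991486557, 'origin': array([ 0.57461775, -0.0083351 ,  0.37332931]), 'orientation': array([-0.15714252,  0.01108685, -0.06467769,  0.98539338])}
pred button (np.float64(276.29571238075454), np.float64(183.04399656286034)) key (np.float64(224.88966259008288), np.float64(-220.43376808827955))
```

View pics/w1.png

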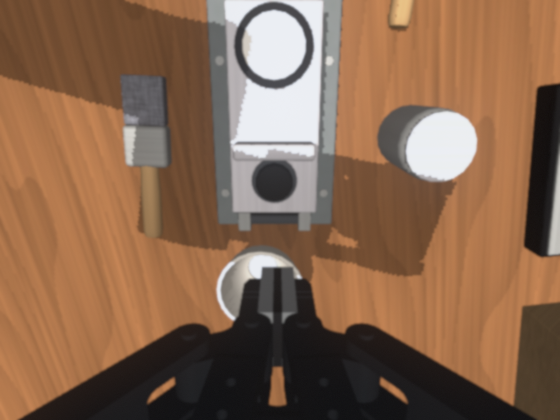

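The wrist view shows the button at about (274,181), the tile ring at (274,46) and the fence at row 150. The button is close to where I predicted (276,183).

```bash
python3 - <<'E'
from h import *
c=manip.camera_model('wrist');I=cv2.imread('pics/w1.png')
b=[x for x in dark(I,(246,156,302,206),60)];b=max(b,key=lambda x:x[0][4]);print(b)
B=onz(c,*b[1],.056)
t=max(dark(I,(225,0,322,95),90),key=lambda x:x[0][4]);print(t)
x,y,w,h,_=t[0]; Tl=onz(c,x+w/2-.5,y+h/2-.5,.049)
d=(Tl-B)[:2];print(B,Tl,np.linalg.norm(d),'rail yaw',np.degrees(np.arctan2(d[1],d[0])))
to([*B[:2],.066])
E
```

```text
([10, 7, 37, 38, 1114], [273.84, 181.78])
([10, 3, 77, 84, 1297], [272.33, 45.23])
[ 0.56151312 -0.08252007  0.056     ] [0.39522913 0.05266511 0.049     ] 0.2143021200829019 rail yaw 140.8896565995302
tcp [ 0.5631 -0.0884  0.2312] t 2.15 F [-0.1 -0.6 -0.6] q [-0.35  0.45  1.57 -0.    1.12 -0.22] xyaw 82.44 move units [ 0.19 -0.07  5.51]
```

```bash
python3 - <<'E'
from h import *
c=manip.camera_model('wrist')
B=onz(c,273.84,181.78,.056);Tl=onz(c,273,44.5,.049);d=(Tl-B)[:2];print(np.linalg.norm(d),np.degrees(np.arctan2(d[1],d[0])))
E
```

```text
0.11207472776160497 82.65587784096991
```

drive_tool(motion=[[[0,0.1,-0.1,0.6,0],[0,0.1,-0.1,1.8,0],[0,0.1,-0.1,3,0],[0,0.1,-0.1,4.2,0],[0,0.1,-0.1,5,0],[0,0.1,-0.1,5.4,0],[0,0.1,-0.1,5.5,0],[0,0.1,-0.1,5.5,0]]])

```text
t: 2.95
tcp_pos: [0.5615, -0.0851, 0.0667]
tool_rot: [0.752, 0.659, 0.0, 0.0]
force: [0.6, 0.1, -0.8]
finger_gap: -0.004
gripper_force: 0.0
```

```bash
python3 - <<'E'
from h import *
to([.5615,-.0825,.049])
E
```

```text
tcp [ 0.5615 -0.0851  0.0667] t 2.95 F [ 0.6  0.1 -0.8] q [-0.35  0.69  1.7  -0.    0.75 -0.21] xyaw 82.43 move units [ 0.09 -0.01  0.59]
```

drive_tool(motion=[[[0,0,0,0.15,0],[0,0,0,0.3,0],[0,0,0,0.4,0],[0,0,0,0.5,0],[0,0,0,0.58,0],[0,0,0,0.58,0],[0,0,0,0.58,0]]])

```text
t: 3.65
tcp_pos: [0.5617, -0.0847, 0.0493]
tool_rot: [0.752, 0.659, 0.0, 0.001]
force: [0.2, -0.0, 4.4]
finger_gap: -0.005
gripper_force: 2.3
```

drive_tool(motion=[[[0,0.1,0,0,0],[0,0.3,0,0,0],[0,0.6,0,0,0],[0,0.9,0,0,0],[0,1.2,0,0,0],[0,1.5,0,0,0],[0,1.8,0,0,0],[0,2.1,0,0,0],[0,2.3,0,0,0],[0,2.4,0,0,0]]])

```text
t: 4.65
tcp_pos: [0.5712, -0.0124, 0.049]
tool_rot: [0.752, 0.659, 0.0, 0.0]
force: [1.6, -1.2, 5.6]
finger_gap: -0.001
gripper_force: 2.4
```

```bash
python3 - <<'E'
from h import *
for n in('scene','wrist'):
  c=manip.camera_model(n); i=manip.snapshot(n)[:,:,::-1];cv2.imwrite(f'pics/{n}2.png',i)
  if n=='wrist':
    t=max(dark(i,(225,60,322,225),90),key=lambda x:x[0][4]);print(t)
to([.5615,-.0825,.049])
a=cv2.imread('pics/scene2.png')[180:310,205:365];b=cv2.imread('pics/wrist2.png')
cv2.imwrite('pics/c2.png',np.hstack([cv2.resize(a,(369,300)),cv2.resize(b,(400,300))]))
E
```

```text
([0, 0, 97, 32, 1869], [273.17, 76.51])
tcp [ 0.5711 -0.0123  0.049 ] t 4.75 F [2.6 1.1 5.6] q [-0.22  0.72  1.7   0.    0.72 -0.09] xyaw 82.46 move units [-2.36 -0.01 -0.  ]
```

View pics/c2.png

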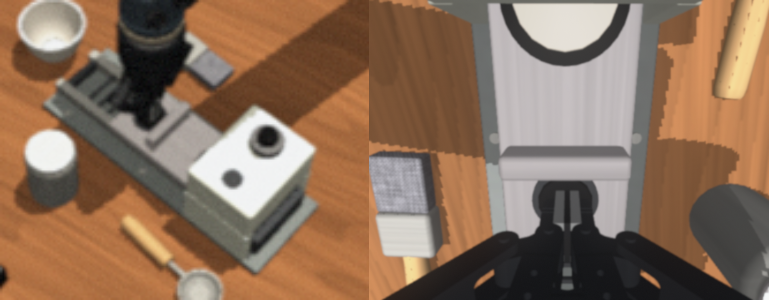

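The carriage is moving: the finger is on the button, the fence is just ahead of it, and the tile is entering the bridge. I'll continue.

drive_tool(motion=[[[0,0.15,0,0,0],[0,0.35,0,0,0],[0,0.6,0,0,0],[0,0.8,0,0,0],[0,1.0,0,0,0],[0,1.1,0,0,0],[0,1.2,0,0,0],[0,1.25,0,0,0],[0,1.3,0,0,0],[0,1.35,0,0,0]]])

```text
t: 5.75
tcp_pos: [0.5752, 0.0269, 0.0488]
tool_rot: [0.752, 0.659, -0.001, -0.0]
force: [1.4, -3.0, 4.9]
finger_gap: 0.0
gripper_force: 2.4
```

drive_tool(motion=[[[0,0.05,0,0,0],[0,0.1,0,0,0],[0,0.15,0,0,0],[0,0.15,0,0,0]]])

```text
t: 6.15
tcp_pos: [0.575, 0.0318, 0.0485]
tool_rot: [0.752, 0.659, -0.001, -0.001]
force: [-1.5, -3.1, 5.1]
finger_gap: -0.003
gripper_force: 2.5
```

drive_tool(motion=[[[0,0.05,0,0,0],[0,0.1,0,0,0],[0,0.15,0,0,0],[0,0.2,0,0,0],[0,0.2,0,0,0]]])

```text
t: 6.65
tcp_pos: [0.5764, 0.0362, 0.0488]
tool_rot: [0.752, 0.66, -0.002, 0.0]
force: [-3.1, -8.4, 6.1]
finger_gap: 0.003
gripper_force: 5.4
```

drive_tool(motion=[[[0,0.05,0,0,0],[0,0.1,0,0,0],[0,0.1,0,0,0]]])

```text
t: 6.95
tcp_pos: [0.5765, 0.0363, 0.0488]
tool_rot: [0.751, 0.66, -0.003, 0.001]
force: [-4.7, -18.4, 5.8]
finger_gap: 0.001
gripper_force: 10.7
```

It is at the stop: 18 N and no more motion. I'll ease off slightly and lift straight up.

drive_tool(motion=[[[0,-0.1,0,0,0],[0,-0.1,0,-0.1,0],[0,-0.1,0,-0.2,0],[0,-0.1,0,-0.3,0],[0,-0.1,0,-0.4,0],[0,-0.15,0,-0.6,0],[0,-0.2,0,-1,0],[0,-0.2,0,-2,0],[0,-0.2,0,-3.2,0],[0,-0.2,0,-4,0]]])

```text
t: 7.95
tcp_pos: [0.5778, 0.0355, 0.1717]
tool_rot: [0.752, 0.659, 0.002, 0.001]
force: [1.4, 0.3, 0.2]
finger_gap: -0.001
gripper_force: 0.0
```

drive_tool(motion=[[[0,-0.5,0,-0.4,0],[0,-1.5,0,-0.6,0],[0,-2.5,0,-0.6,0],[0,-3,0,-0.6,0],[0,-3,0,-0.6,0],[0,-3,0,-0.6,0]]])

```text
t: 8.55
tcp_pos: [0.5647, -0.0544, 0.1864]
tool_rot: [0.752, 0.659, 0.0, -0.001]
force: [-0.1, 0.5, -0.1]
finger_gap: 0.004
gripper_force: 0.0
```

```bash
python3 - <<'E'
from h import *
c=manip.camera_model('wrist');i=manip.snapshot('wrist')[:,:,::-1];cv2.imwrite('pics/w3.png',i)
b=np.array([.5615,-.0825]);r=np.radians(82.5);u=np.array([np.cos(r),np.sin(r)]);n=np.array([-u[1],u[0]])
B=b+.112*u;K=b+.225*u+.025*n;print('pred B,K',B,K,pix(c,[*B,.056]),pix(c,[*K,.136]))
to([*K,.15])
E
```

```text
pred B,K [0.57611893 0.02854182] [0.56608227 0.14383825] (np.float64(276.81158982213293), np.float64(88.33316508187097)) (np.float64(213.40667787102626), np.float64(-211.38167561845862))
tcp [ 0.5647 -0.0539  0.1864] t 8.6 F [0.3 0.5 0.3] q [-0.29  0.51  1.62  0.    1.01 -0.16] xyaw 82.46 move units [ 6.54 -0.82  1.22]
```

View pics/w3.png

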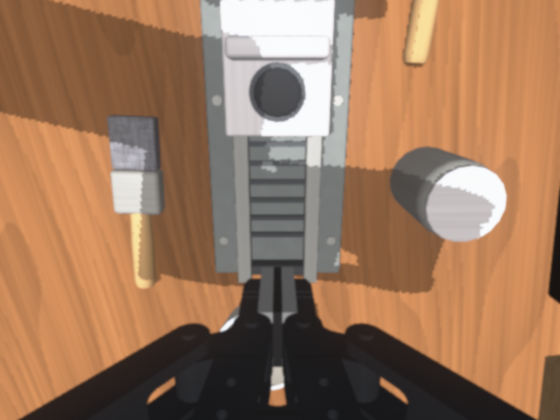

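The button is at (277,91), close to the prediction. I'll check its position against the bed's screws in both wrist pictures.

```bash
python3 - <<'E'
from h import *
c3=manip.camera_model('wrist'); I3=cv2.imread('pics/w3.png')
b=max(dark(I3,(246,62,310,122),75),key=lambda x:x[0][4]);print(b)
c1=dict(c3,origin=np.array([0.57461775,-0.0083351,0.37332931]),orientation=np.array([-0.15714252,0.01108685,-0.06467769,0.98539338]))
r=np.radians(82.5);u=np.array([np.cos(r),np.sin(r)])
for c,bb,scr in((c1,(273.84,181.78),[(225,193),(324,193),(219,61),(329,61)]),(c3,b[1],[(223.5,241),(331,241),(216.5,100.5),(338,100.5)])):
  B=onz(c,*bb,.056)[:2];S=[onz(c,*s,.0105)[:2] for s in scr]
  print(B,B@u,[round(float(s@u),4) for s in S],'button-from-screws',B@u-np.mean([s@u for s in S]))
E
```

```text
([8, 11, 21, 42, 249], [259.25, 92.81])
[ 0.56149409 -0.08217813] -0.008185396481257795 [-0.0307, -0.0307, 0.0945, 0.0944] button-from-screws -0.04006484622975913
[0.56342459 0.02768378] 0.10098860344429114 [-0.0308, -0.0308, 0.095, 0.0949] button-from-screws 0.06890310343094083
```

```bash
python3 - <<'E'
from h import *
c3=manip.camera_model('wrist')
r=np.radians(82.5);u=np.array([np.cos(r),np.sin(r)])
c1=dict(c3,origin=np.array([0.57461775,-0.0083351,0.37332931]),orientation=np.array([-0.15714252,0.01108685,-0.06467769,0.98539338]))
for f,c,bx in(('w1',c1,(244,160,304,206)),('w3',c3,(240,60,314,124))):
  I=cv2.imread(f'pics/{f}.png')
  for th in(70,90,110):
    s,ce=max(dark(I,bx,th),key=lambda x:x[0][4]); m=(bx[0]+s[0]+(s[2]-1)/2,bx[1]+s[1]+(s[3]-1)/2)
    print(f,th,s,ce,m,[ (onz(c,*m,z)[:2]@u-.0320).round(4) for z in(.056,.047)])
E
```

```text
w1 70 [11, 2, 39, 39, 1203] [273.88, 181.53] (274.0, 181.0) [np.float64(-0.0395), np.float64(-0.0416)]
w1 90 [9, 1, 43, 41, 1420] [273.87, 180.51] (274.0, 181.0) [np.float64(-0.0395), np.float64(-0.0416)]
w1 110 [8, 1, 44, 41, 1501] [273.82, 180.4] (273.5, 181.0) [np.float64(-0.0395), np.float64(-0.0416)]
w3 70 [14, 17, 9, 32, 165] [258.12, 91.83] (258.0, 92.5) [np.float64(0.0692), np.float64(0.0692)]
w3 90 [13, 9, 48, 48, 1839] [276.05, 92.42] (276.5, 92.5) [np.float64(0.0692), np.float64(0.0692)]
w3 110 [10, 6, 53, 51, 2105] [275.35, 91.96] (276.0, 91.0) [np.float64(0.0702), np.float64(0.0702)]
```

Travel from the wrist views is about 110 mm, with 1–2 mm of view bias. To be sure it is seated, I'll press lightly on the fence with the fingertip just above the raised button.

drive_tool(motion=[[[0,0.6,0,0,0],[0,1.6,0,0.5,0],[0,2.3,0,1.5,0],[0,2.6,0,2.7,0],[0,2.7,0,3.6,0],[0,2.7,0,4,0],[0,2.7,0,4.18,0],[0,2.8,0,4.18,0],[0,2.9,0,4.18,0],[0,2.95,0,4.18,0]]])

```text
t: 9.6
tcp_pos: [0.5777, 0.033, 0.0629]
tool_rot: [0.752, 0.659, 0.001, 0.001]
force: [-0.1, -0.4, -0.3]
finger_gap: 0.004
gripper_force: 0.0
```

drive_tool(motion=[[[0,0.05,0,0,0],[0,0.1,0,0,0],[0,0.15,0,0,0],[0,0.15,0,0,0]]])

```text
t: 10.0
tcp_pos: [0.5776, 0.0362, 0.0622]
tool_rot: [0.752, 0.66, -0.001, 0.001]
force: [-1.0, -4.6, 3.6]
finger_gap: -0.0
gripper_force: 2.4
```

Contact came at the same spot (y 0.0362), so it is home. Next I'll retreat up and go over the key.

drive_tool(motion=[[[0,-0.15,0,0,0],[0,-0.15,0,-0.3,0],[0,-0.15,0,-1,0],[0,-0.15,0,-2.3,0],[0,0,0,-3.7,0],[0,0.3,-0.1,-4.8,0],[0,1.2,-0.3,-5.3,0],[0,2.3,-0.6,-5.4,0],[0,3.1,-0.8,-5.4,0],[0,3.4,-0.82,-5.4,0]]])

```text
t: 11.0
tcp_pos: [0.5654, 0.1441, 0.2244]
tool_rot: [0.751, 0.66, 0.0, -0.0]
force: [-1.1, 0.2, 0.1]
finger_gap: 0.0
gripper_force: 0.0
```

drive_tool(motion=[[[0,0,0,0,0],[0,0,0,0,0]]])

```text
t: 11.2
tcp_pos: [0.5664, 0.1411, 0.2234]
tool_rot: [0.752, 0.659, -0.0, 0.0]
force: [-0.5, -0.2, -0.5]
finger_gap: -0.001
gripper_force: 0.0
```

```bash
python3 - <<'E'
from h import *
c=manip.camera_model('wrist');i=manip.snapshot('wrist')[:,:,::-1];cv2.imwrite('pics/w4.png',i)
to([.566,.1438,.15]);p=pix(c,[.566,.1438,.136]);print(p)
x,y=map(int,p);
for s,ce in dark(i,(x-45,y-45,x+45,y+45),60): print(s,ce,onz(c,*ce,.136))
E
```

```text
tcp [0.5665 0.1407 0.2233] t 11.25 F [ 0.1 -0.6  0.1] q [ 0.05  0.48  1.55 -0.    1.11  0.19] xyaw 82.41 move units [ 0.1  -0.03  2.44]
(np.float64(274.84502549851436), np.float64(216.87954817092034))
[32, 48, 31, 16, 314] [276.67, 226.82] [0.56627403 0.13670025 0.136     ]
```

View pics/w4.png

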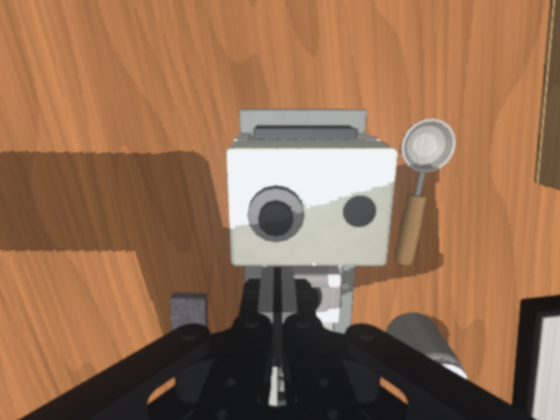

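The wrist view shows the key at (275.5,217), right on the prediction. Press it next.

drive_tool(motion=[[[0,0.1,0,0.5,0],[0,0.1,0,1.4,0],[0,0.1,0,2.1,0],[0,0.1,0,2.4,0],[0,0.1,0,2.6,0],[0,0.1,0,2.75,0],[0,0.1,0,2.85,0],[0,0.1,0,2.95,0],[0,0.1,0,3,0],[0,0.1,0,3,0]]])

```text
t: 12.25
tcp_pos: [0.5673, 0.1447, 0.1341]
tool_rot: [0.752, 0.659, 0.001, 0.001]
force: [0.3, -0.2, 2.2]
finger_gap: 0.0
gripper_force: 1.1
```

drive_tool(motion=[[[0,0,0,0.03,0],[0,0,0,0.05,0],[0,0,0,0.05,0]]])

```text
t: 12.55
tcp_pos: [0.5673, 0.1447, 0.1324]
tool_rot: [0.752, 0.659, 0.001, 0.001]
force: [1.0, -1.2, 3.9]
finger_gap: -0.001
gripper_force: 1.5
```

drive_tool(motion=[[[0,0,0,0.03,0],[0,0,0,0.05,0],[0,0,0,0.05,0]]])

```text
t: 12.85
tcp_pos: [0.5674, 0.1447, 0.1311]
tool_rot: [0.752, 0.659, 0.001, 0.001]
force: [-0.2, -0.5, 5.5]
finger_gap: -0.0
gripper_force: 2.7
```

drive_tool(motion=[[[0,0,0,-0.1,0],[0,0,0,-0.3,0],[0,0,0,-0.6,0],[0,0,0,-1.4,0],[0,0,0,-2.3,0],[0,0,0,-3,0],[0,0,0,-3.2,0],[0,0,0,-3.2,0],[0,0,0,-3.2,0]]])

```text
t: 13.75
tcp_pos: [0.5656, 0.1448, 0.2255]
tool_rot: [0.752, 0.659, -0.001, -0.001]
force: [-0.5, 0.1, -0.9]
finger_gap: 0.001
gripper_force: 0.0
```

```bash
python3 - <<'E'
from h import *
i=manip.snapshot('scene')[:,:,::-1];cv2.imwrite('pics/s5.png',i)
a=cv2.resize(i[170:310,205:385],(720,560),interpolation=2);cv2.imwrite('pics/s5c.png',a)
E
```

```text
(no output)
```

View pics/s5c.png

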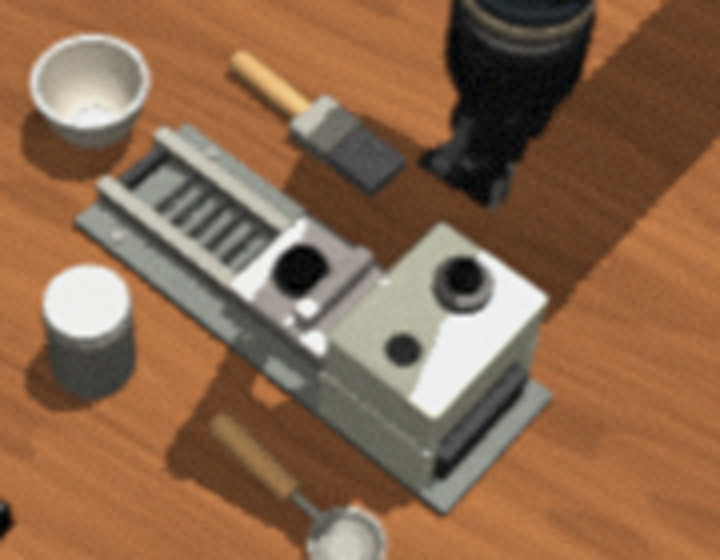

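The carriage is home, the button and key are up, and nothing else has moved.

```bash
python3 -c "
from station import manip
print(manip.sign_off())"
```

```text
the job is handed in; nothing more can be done
None
```

The carriage was slid home against the end stop with the lock button held down, and the button then let up; the key was pressed about 5 mm and came back up. The job is handed in at about 14 s; the hand-in gave no verdict, and I judged the lock from the pictures and from a light push on the fence that met the same stop.

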